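# Snap a control board onto its standoffs

### The job

Pick up the green circuit board by its heat sink and set it down on the four white snap standoffs in the open grey chassis, with the orange terminal strip toward the chassis's rear panel, and let go. Then press it down by the blue relay at each corner, one after another, until every standoff has clicked through and the board sits fully home on all four, pushing gently: the carrier plate gives on its soft shock mounts and must never be forced down to its stops, which takes about 25 N. Leave the jar, cup, pen and cassette where they are.

Things in the scene. Friction and masses are not known exactly. Their poses are not given: they have to be found in the camera images.
- board: loose green circuit board, 100 (x) by 140 (y) by 2.5 mm, about 0.25 kg, lying components up; origin: centre of its underside, z up. To grip: aluminium heat sink in its middle, 40 mm in x, 32 mm in y, top 32.5 mm above the underside, bare board beside it along y. Orange terminal strip along its +x edge, 13.5 mm above the underside. Near the corners four square through holes, 10.4 mm wide.
- chassis: fixed open grey instrument chassis, 170 mm (x) by 210 mm (y), origin at the centre of its underside on the bench; low side walls 17 mm high, and along its +x edge the rear panel with sockets, 50 mm high. Inside floats an aluminium carrier plate with four white snap standoffs.
- carrier (a joint): how far the carrier plate has sunk on its four soft rubber shock mounts, in m: 0 unloaded, positive downward, stops at 0.020 (a push of about 25 N). With the board on it, it takes 1 to 4 N of push before it moves, then about 1.2 N more per mm.
- jar: bystander: red-lidded specimen jar, 66 mm wide, 84 mm tall, origin at the centre of its base
- cup: bystander: white-lidded specimen cup, 72 mm wide, 82 mm tall, origin at the centre of its base
- pen: bystander: blue and white pen, 142 mm long along its y, 10 mm thick, lying on the bench, origin under its middle
- cassette: bystander: small cream tissue cassette, 26 x 40 x 7 mm, lying on the bench, origin under its middle
- post0 (a point): seat of the far left standoff as the robot sees it: centre of the 15 mm shoulder on which the board's underside rests when home, 49.5 mm above the bench when unloaded; sinks with the carrier. Above the shoulder stands an 8 mm post, 13.8 mm high, with a cone tip and two sprung barbs.
- hole0 (a point): centre, at the underside, of the board's hole that belongs on standoff post0
- press0 (a point): centre of the top of the blue relay (15 x 18 mm, 18 mm tall, top 20.5 mm above the board's underside) beside hole0, 19 mm inward of it along the board's y: a sturdy place to press that corner with the fingertips; it stands higher than the tip of the seated post
- post1 (a point): seat of the far right standoff as the robot sees it: centre of the 15 mm shoulder on which the board's underside rests when home, 49.5 mm above the bench when unloaded; sinks with the carrier. Same standoff as post0. A board just set down rests on the barbs about 6.5 mm above the shoulders.
- hole1 (a point): centre, at the underside, of the board's hole that belongs on standoff post1
- press1 (a point): centre of the top of the blue relay (15 x 18 mm, 18 mm tall, top 20.5 mm above the board's underside) beside hole1, 19 mm inward of it along the board's y: a sturdy place to press that corner with the fingertips; it stands higher than the tip of the seated post
- post2 (a point): seat of the near left standoff as the robot sees it: centre of the 15 mm shoulder on which the board's underside rests when home, 49.5 mm above the bench when unloaded; sinks with the carrier. Same standoff as post0. About 8 to 15 N at a post forces its barbs in; the resistance then drops.
- hole2 (a point): centre, at the underside, of the board's hole that belongs on standoff post2
- press2 (a point): centre of the top of the blue relay (15 x 18 mm, 18 mm tall, top 20.5 mm above the board's underside) beside hole2, 19 mm inward of it along the board's y: a sturdy place to press that corner with the fingertips; it stands higher than the tip of the seated post
- post3 (a point): seat of the near right standoff as the robot sees it: centre of the 15 mm shoulder on which the board's underside rests when home, 49.5 mm above the bench when unloaded; sinks with the carrier. Same standoff as post0. Only when the board is down on the shoulder have the barbs sprung out over it.
- hole3 (a point): centre, at the underside, of the board's hole that belongs on standoff post3
- press3 (a point): centre of the top of the blue relay (15 x 18 mm, 18 mm tall, top 20.5 mm above the board's underside) beside hole3, 19 mm inward of it along the board's y: a sturdy place to press that corner with the fingertips; it stands higher than the tip of the seated post

How it is judged (in metres and radians):
On the way:
1. the board rests on all four standoffs, terminal strip toward the rear panel, and is let go (z of hole0 in the frame of post0 below 0.013 m and horizontal distance between hole0 and post0 below 0.003 m and z of hole1 in the frame of post1 below 0.013 m and horizontal distance between hole1 and post1 below 0.003 m and z of hole2 in the frame of post2 below 0.013 m and horizontal distance between hole2 and post2 below 0.003 m and z of hole3 in the frame of post3 below 0.013 m and horizontal distance between hole3 and post3 below 0.003 m and contact force between board and the fingers below 0.2 N), for 0.2 s.
At the end, for the whole second after the job is handed in: at all four corners the board's hole is within 3 mm of its own standoff and its underside within 1.2 mm of the shoulder (all four barb pairs clicked through); the board is at rest and released (z of hole0 in the frame of post0 below 0.0012 m and horizontal distance between hole0 and post0 below 0.003 m and z of hole1 in the frame of post1 below 0.0012 m and horizontal distance between hole1 and post1 below 0.003 m and z of hole2 in the frame of post2 below 0.0012 m and horizontal distance between hole2 and post2 below 0.003 m and z of hole3 in the frame of post3 below 0.0012 m and horizontal distance between hole3 and post3 below 0.003 m and linear speed of board below 0.01 m/s and contact force between board and the fingers below 0.1 N); the robot touches nothing.
It fails at once if the carrier plate is forced down to its stops (sunk more than 19.5 mm, a push of about 25 N) (value of joint carrier above 0.0195 m).
It fails at once if the jar, cup, pen or cassette is moved more than 2 cm (distance of any of jar, cup, pen, cassette from where it was at the start of the episode above 0.02 m).
It also fails if it takes over 64 s, if anything falls off the work surface, if the arm or the gripper's body presses on something with over 40 N, if the wrist force passes 120 N, or if a joint passes its speed limit or range.

### The arm

A 6-joint arm with a two-finger parallel gripper is mounted at the origin on a cart in front of the work surface, level with it; the furniture and walls round the work are solid. World frame = base frame: x ahead of the robot, y to its left, z up, the work surface at z = 0. Lengths are in m, angles in degrees, forces in N, time in s.
With the tool pointing down it reaches from about 0.275 to 1 m from the base axis. Payload 8.4 kg.
Tool frame: the origin (TCP) lies on the centre line of the jaws, within the pads' length; the fingertips stand 14 mm ahead of it and the grasp point (between the pads) lies 5 mm behind it; z points along the fingers, y is the line along which they close (so a half turn about z gives the same grasp; the last joint's range is limited). The gripper opens to 85 mm and grips with 20 to 120 N. Pads are 22 mm wide; open, the fingers measure 114 mm over their backs; the gripper's body (76 mm by 85 mm) begins 54 mm behind the grasp point. The pads swing forward as they close: fully open they stand 13 mm farther back than shut.
Start: joints at [-75.424, 20.225, 93.587, -0, 66.188, -0.138], TCP at [0.159, -0.605, 0.213] pointing down, gripper open.
Joint ranges: [-150.9, 150.9], [-52.94, 120.26], [3.33, 152.33], [-74.26, 254.26], [0, 154.13], [-172.89, 172.89]. Speed limits (degrees/s): [127.2, 127.2, 159.86, 180, 180, 180].

### API

Orientations are given as a 3x3 rotation matrix whose columns are the frame's x, y, z axes.
In Python, from cell import env gives the robot as it stands. Calls block until the motion is done:
- env.move_ptp(position, orientation): joint-space move of the TCP to a pose.
- env.line_to(position, speed=0.15, frame=None, contact_N=None): straight line of the TCP; frame=None keeps the orientation; speed is the mean speed in m/s. With contact_N (N) it stops when the force on the tool has changed by that much, and returns True; else False.
- env.goto_joints(angles): joint-space move.
- env.release() and env.clamp(grasp_force=None): open the fingers fully, or close them until they stop; grasp_force is the grip in N (None keeps the last).
- env.sleep(seconds).
- env.inverse_kinematics(position, orientation): joint angles nearest the present ones, or None.
- env.read_state(): the state.
- env.grab_frame(name): name is "scene" or "top" or "wrist"; returns the picture (480x640x3 uint8, red, green, blue); there is no depth.
- env.camera_params(name): a dict with "fx", "fy", "cx", "cy" (pixels), "k1" (the pictures are not rectified: a ray, as slopes to the right and down, at radius r is drawn at 1 + k1 r^2 times it, then the intrinsics apply), "rvec" (rotation vector, rad) and "tvec" (3), from world to camera coordinates, as OpenCV has them. Camera axes: x right, y down, z forward; pixel columns grow to the right and rows downward; lengths in m; the calibration is good to about 2 mm. A picture is of the moment at which its call begins: read the wrist's pose just before it. camera_params takes no time and is no camera call; for the wrist camera it gives the pose at the moment of the call.
A pose or a line that the arm cannot do raises env.IKError and nothing moves.
- env.finish_job(): hands the job in; it is judged then, once.
Trained networks look in the newest picture that a camera, given by its name, has taken for a name from the list of things; names that differ only in an ending like _2 or _b are one class to them, and where a whole thing is asked for, a point or a joint stands for the part that bears it (a point fixed in the world has none). Each returns a list of dicts, best first, with "p" (0 to 1); they miss things now and then, are a little off and sometimes report something else, mostly with a low value. They report only what shows in the picture. A call takes as long as a camera call.
- env.look_for(camera, label): "pixel" ([column, row] in pixels, amid what is visible of it).
The state is a dict: "time": time; "joints": joint angles; "qd": joint speeds; "joint_torque": joint torques, N m; "tcp_pos": TCP position; "orientation": TCP orientation; "wrist_force": force on the tool from outside, world axes, zero at the start; "moment": the same for the moment, N m; "gripper_width": finger opening in m; "grasp_force": force on a finger pad.
Only numpy, scipy, OpenCV 4.12 (cv2) and the standard library are available. Lean on these libraries where they do the work, as an engineer would, in place of code of your own. Each camera call takes 0.05 s, during which the arm holds its last target. There are 200 camera calls.

## Working session

There is one attempt and no reset: what is moved stays moved. The work goes in short steps, each a Python script; the robot and the scene stay as the last script left them, time stands still between calls to the robot, and variables do not carry over. Pictures are saved under pics/ and viewed, at most 10 in all, crops included, and the job is handed in when it is done.

```bash
mkdir -p pics; ls
cat > h.py <<'E'
import numpy as np, cv2
from cell import env
def cam(n):
    c=env.camera_params(n); R=cv2.Rodrigues(np.array(c["rvec"],float))[0]; return c,R,np.array(c["tvec"],float).ravel()
def ray(n,px,c=None):
    c,R,t=c or cam(n)
    d=np.array([(px[0]-c["cx"])/c["fx"],(px[1]-c["cy"])/c["fy"]]); s=d.copy()
    for _ in range(30): s=d/(1+c["k1"]*(s@s))
    return -R.T@t, R.T@np.array([s[0],s[1],1.])
def at_z(n,px,z,c=None):
    o,d=ray(n,px,c); return o+d*(z-o[2])/d[2]
def proj(n,P,c=None):
    c,R,t=c or cam(n); q=R@np.array(P,float)+t; s=q[:2]/q[2]; s=s*(1+c["k1"]*(s@s))
    return np.array([s[0]*c["fx"]+c["cx"],s[1]*c["fy"]+c["cy"]])
def save(n,f):
    im=env.grab_frame(n); cv2.imwrite("pics/"+f,cv2.cvtColor(im,cv2.COLOR_RGB2BGR)); return im
E
python3 - <<'E'
from h import *
for n in ("scene","top"):
    save(n,n+"0.png"); c,R,t=cam(n); print(n,-R.T@t,R[2],c["fx"])
Z=dict(board=.01,chassis=.03,jar=.08,cup=.08,pen=.01,cassette=.007,**{f"post{i}":.0495+.01 for i in range(4)},**{f"hole{i}":.0025 for i in range(4)},**{f"press{i}":.0205 for i in range(4)})
for k,z in Z.items():
    for n in ("top","scene"):
        for d in env.look_for(n,k)[:5]: print(k,n,np.round(d["pixel"],1),round(d["p"],2),np.round(at_z(n,d["pixel"],z)[:2],4))
print(env.read_state()["time"])
E
```

```text
pics
scene [0.11513981 0.64911703 1.05388794] [ 0.36723113 -0.49423567 -0.78795457] 515.1693123838534
top [0.51974132 0.01743947 1.5945207 ] [ 0.05828703 -0.00974246 -0.99825233] 569.1280613183848
board top [245.7 256.6] 0.72 [0.5582 0.1903]
board scene [282.7 298. ] 0.72 [0.5549 0.1954]
board scene [233.6 358.2] 0.36 [0.5412 0.3754]
chassis top [378.7 247.4] 0.76 [ 0.5744 -0.1787]
chassis top [247.5 254.8] 0.42 [0.5626 0.183 ]
chassis scene [366.3 203.4] 0.64 [ 0.5597 -0.1551]
chassis scene [368.8 193.7] 0.25 [ 0.5742 -0.1881]
jar top [225.3 188.7] 0.69 [0.74   0.2346]
jar top [248.9 258.2] 0.17 [0.5521 0.1742]
jar scene [218.1 261.2] 0.63 [0.7053 0.2422]
cup top [286.1 197. ] 0.83 [0.7135 0.0717]
pen top [178.4 260.8] 0.69 [0.5507 0.3794]
pen scene [284.  295.4] 0.67 [0.5571 0.1881]
cassette top [441.2 269.1] 0.43 [ 0.5099 -0.3563]
cassette scene [420.5 176.9] 0.42 [ 0.5058 -0.3512]
post0 top [377.4 245.9] 0.97 [ 0.5775 -0.1716]
post0 top [247.  252.9] 0.27 [0.5669 0.1812]
post0 scene [368.7 194.9] 0.63 [ 0.5588 -0.1603]
post0 scene [364.6 202.1] 0.48 [ 0.5529 -0.1329]
post1 top [3
[... 801 characters left out ...]
83.2 298.1] 0.91 [0.557  0.1916]
hole3 top [248.1 257.5] 0.76 [0.5557 0.1844]
hole3 scene [283.2 298.1] 0.91 [0.557  0.1916]
press0 top [249.3 256.7] 0.57 [0.5575 0.1792]
press0 scene [284.4 300.4] 0.71 [0.5433 0.2024]
press0 scene [370.4 195.8] 0.7 [ 0.5707 -0.1922]
press1 top [249.3 256.7] 0.57 [0.5575 0.1792]
press1 scene [284.4 300.4] 0.71 [0.5433 0.2024]
press1 scene [370.4 195.8] 0.7 [ 0.5707 -0.1922]
press2 top [249.3 256.7] 0.57 [0.5575 0.1792]
press2 scene [284.4 300.4] 0.71 [0.5433 0.2024]
press2 scene [370.4 195.8] 0.7 [ 0.5707 -0.1922]
press3 top [249.3 256.7] 0.57 [0.5575 0.1792]
press3 scene [284.4 300.4] 0.71 [0.5433 0.2024]
press3 scene [370.4 195.8] 0.7 [ 0.5707 -0.1922]
1.9
```

View pics/top0.png

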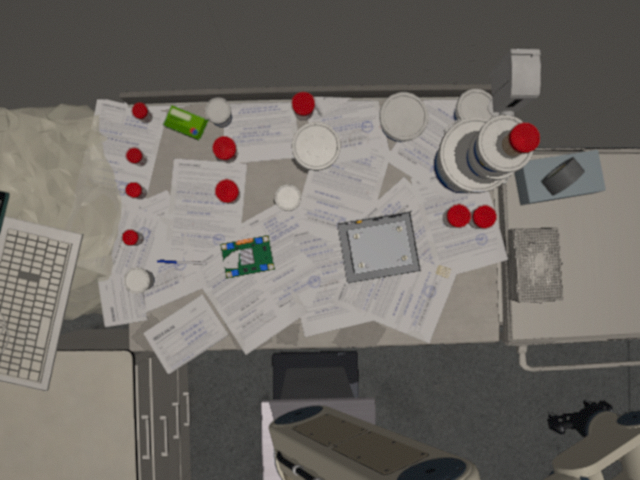

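View pics/scene0.png

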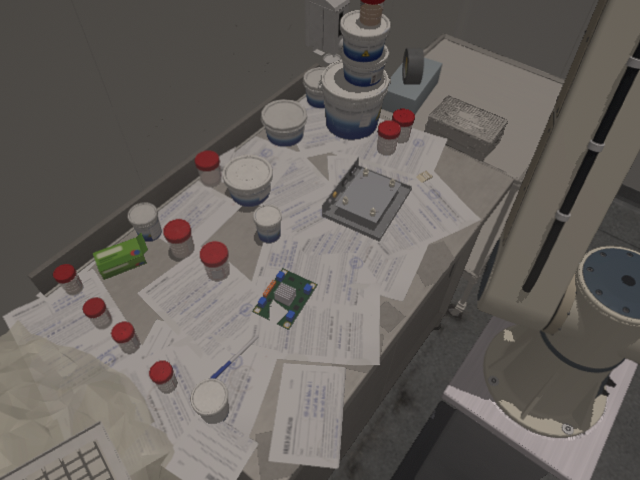

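The top view has the board at (246,257) and the chassis at (379,247). The orange strip (243,241) and the rear panel (375,217) both face up, which is +x. The scene view agrees: board at (284,298), chassis at (367,200). Next I'll view both from above with the wrist camera.

Run:
```python
from h import *
s=env.read_state(); print(np.round(s["orientation"],3).tolist())
best=None
for sg in (1,-1):
    R=np.array([[sg,0,0],[0,-sg,0],[0,0,-1.]])
    qs=[env.inverse_kinematics(p,R) for p in ([.567,-.175,.3],[.557,.188,.3])]
    print(sg,[None if q is None else np.round(q,0).tolist() for q in qs])
    if all(q is not None for q in qs):
        m=max(abs(q[5]) for q in qs)
        if best is None or m<best[0]: best=(m,sg,R)
m,sg,R=best
for nm,p in (("chassis",[.50,-.175,.30]),("board",[.49,.188,.27])):
    env.move_ptp(p,R); c=cam("wrist"); save("wrist",nm+"1.png")
    s=env.read_state(); cc=-c[1].T@c[2]; print(nm,s["tcp_pos"],"cam",cc,c[1][2],s["time"],c[0])
    for k in (["post0"] if nm=="chassis" else ["hole0","press0","board"]):
        print([(k,np.round(d["pixel"],1).tolist(),round(d["p"],2)) for d in env.look_for("wrist",k)[:6]])
    np.save(nm+"_cam.npy",np.array(list(c),dtype=object),allow_pickle=True)
```

```text
[[0.967, 0.254, 0.0], [0.254, -0.967, 0.0], [0.0, 0.0, -1.0]]
1 [[-17.0, 13.0, 92.0, -0.0, 75.0, 73.0], [19.0, 13.0, 92.0, -0.0, 75.0, 109.0]]
-1 [[-17.0, 13.0, 92.0, -0.0, 75.0, -107.0], [19.0, 13.0, 92.0, -0.0, 75.0, -71.0]]
chassis [ 0.49983333 -0.17561469  0.29984423] cam [ 0.41842586 -0.17521912  0.46070937] [ 3.13123610e-01  2.04833667e-04 -9.49712358e-01] 3.95 {'fx': 408.47767191041487, 'fy': 408.47767191041487, 'cx': 321.23265529622074, 'cy': 231.85775642378806, 'k1': -0.05068477369959225, 'rvec': array([-2.05089357, -2.04818821, -0.32958848]), 'tvec': array([ 0.17442339, -0.54187967,  0.30655826])}
[('post0', [316.5, 238.9], 0.78), ('post0', [603.6, 225.8], 0.33)]
board [0.49045793 0.18702372 0.27010028] cam [0.40887212 0.18746204 0.43088998] [ 3.13592209e-01  2.74478224e-04 -9.49557713e-01] 5.4167 {'fx': 408.47767191041487, 'fy': 408.47767191041487, 'cx': 321.23265529622074, 'cy': 231.85775642378806, 'k1': -0.05068477369959225, 'rvec': array([-2.04980135, -2.0486689 , -0.33000513]), 'tvec': array([-0.18785145, -0.52325943,  0.28088434])}
[('hole0', [323.9, 238.2], 0.89)]
[('press0', [320.0, 235.2], 0.82), ('press0', [491.7, 227.1], 0.32)]
[('board', [322.1, 235.9], 0.69), ('board', [27.6, 261.3], 0.53)]
```

View pics/chassis1.png

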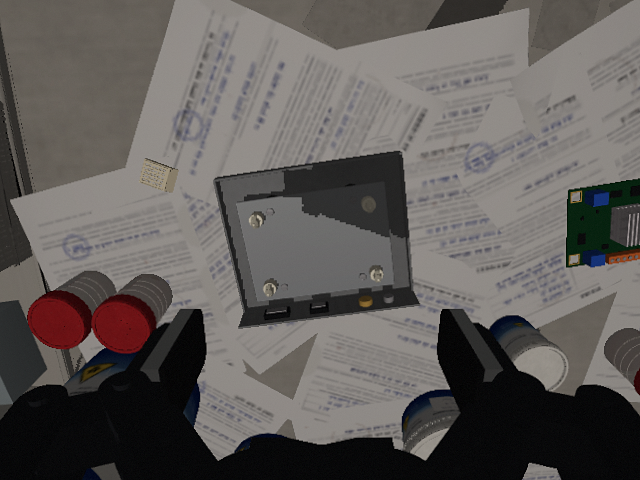

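View pics/board1.png

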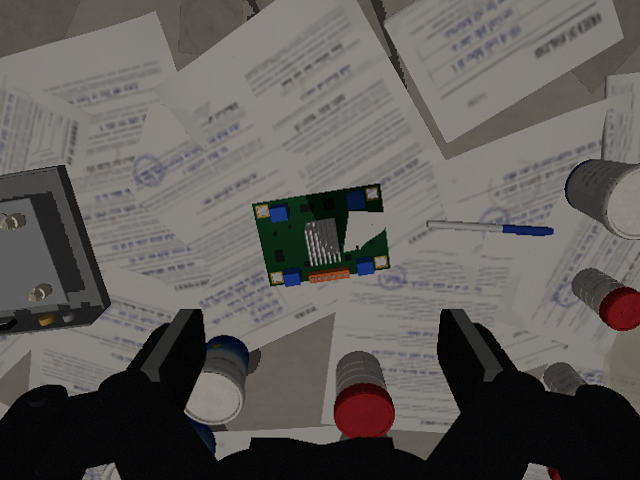

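In both wrist views +x points down and +y points right. The board's holes are near (262,211), (374,193), (277,279) and (382,262), with the orange strip at the bottom (+x). The posts are near (257,219), (369,204, in shadow), (270,288) and (376,273), with the rear panel also at the bottom. I'll take closer views with the tool yaw aligned to each target, using the same relative geometry for both so that calibration errors cancel.

```bash
cat >> h.py <<'E'
def Ryaw(a): # tool down, tool x along target x rotated by a (rad)
    c,s=np.cos(a),np.sin(a); return np.array([[c,s,0],[s,-c,0],[0,0,-1.]])
def fit(P): # P rows: corners 0 far-left,1 far-right,2 near-left,3 near-right -> centre, yaw, spacing
    P=np.array(P)[:,:2]; d=(P[0]+P[2]-P[1]-P[3])/2; e=(P[0]+P[1]-P[2]-P[3])/2
    return P.mean(0), np.arctan2(e[1]-d[0],e[0]+d[1]), np.linalg.norm(e), np.linalg.norm(d)
E
python3 - <<'E'
from h import *
cb=tuple(np.load("board_cam.npy",allow_pickle=True)); cc=tuple(np.load("chassis_cam.npy",allow_pickle=True))
B=[at_z("wrist",p,.0025,cb) for p in ((382,262),(277,279),(374,193),(262,211))]
C=[at_z("wrist",p,.060,cc) for p in ((376,273),(270,288),(369,204),(257,219))]
fb,fc=fit(B),fit(C); print(fb,fc)
for nm,(c,a,_,_),z in (("board",fb,.14),("chassis",fc,.14+.055)):
    R=Ryaw(a); off=R@np.array([-.042,0,0])
    env.move_ptp([c[0]+off[0],c[1]+off[1],z],R); env.sleep(.3)
    k=cam("wrist"); im=save("wrist",nm+"2.png"); np.save(nm+"_cam.npy",np.array(list(k),dtype=object),allow_pickle=True)
    s=env.read_state(); np.savez(nm+"_pose.npz",p=s["tcp_pos"],R=s["orientation"]); print(s["tcp_pos"],s["time"])
    crop=im[90:330,170:470,::-1]; cv2.imwrite(f"pics/{nm}2c.png",cv2.resize(crop,None,fx=2.5,fy=2.5,interpolation=cv2.INTER_CUBIC))
E
```

```text
(array([0.55667596, 0.19013642]), np.float64(0.16463835826243509), np.float64(0.08145044711380023), np.float64(0.12210467648322854)) (array([ 0.56726369, -0.17874442]), np.float64(0.13914043772394843), np.float64(0.07765676076875852), np.float64(0.11531201647072004))
[0.51525737 0.18325573 0.14004572] 8.4167
[ 0.52583392 -0.18404532  0.19494726] 10.1583
```

View pics/board2c.png

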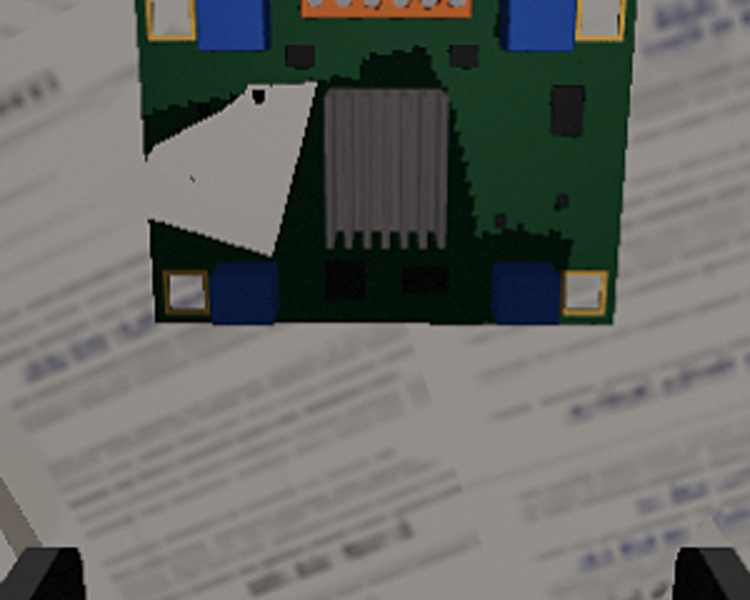

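View pics/chassis2c.png

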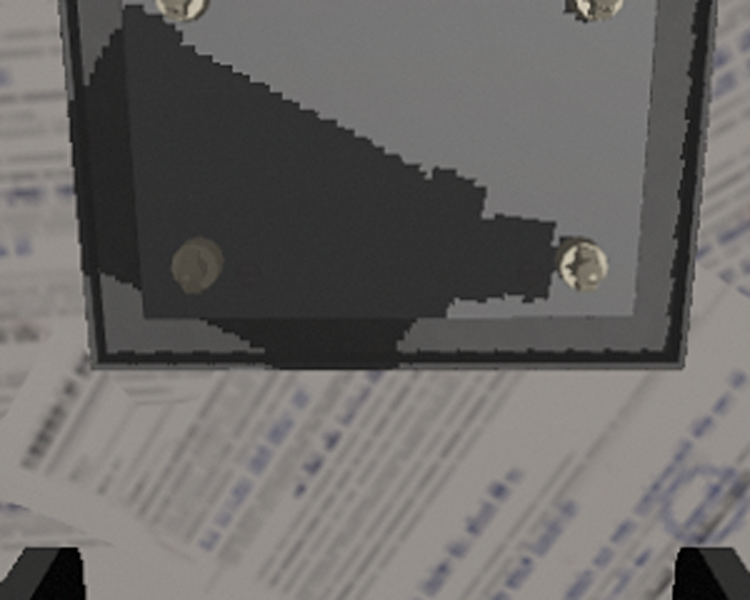

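In this yaw the camera looks from the +x side, so the strip is at the top: +x is up and +y is left. All four corners are in the full frame. I'll localise the gold pads and the posts to sub-pixel accuracy and make an overlay to check them.

```bash
cat > m.py <<'E'
from h import *
from scipy.optimize import least_squares
cb=tuple(np.load("board_cam.npy",allow_pickle=True)); cc=tuple(np.load("chassis_cam.npy",allow_pickle=True))
ib=cv2.imread("pics/board2.png"); ic=cv2.imread("pics/chassis2.png")
L=np.array([[.04,.06],[.04,-.06],[-.04,.06],[-.04,-.06]])
def pts(q,z,L=L):
    c,s=np.cos(q[2]),np.sin(q[2]); return [np.array([q[0]+c*u-s*v,q[1]+s*u+c*v,z]) for u,v in L]
hsv=cv2.cvtColor(ib,cv2.COLOR_BGR2HSV)
gold=cv2.inRange(hsv,(14,110,60),(32,255,255))
g0=[.5567,.1901,.1646]; H=[]
for P in pts(g0,.0025):
    u=proj("wrist",P,cb).round().astype(int); m=np.zeros_like(gold); m[max(0,u[1]-16):u[1]+17,u[0]-16:u[0]+17]=255
    y,x=np.nonzero(gold&m); H.append(cv2.minAreaRect(np.c_[x,y].astype(np.float32))); print(u,len(x),H[-1])
W=[at_z("wrist",h[0],.0025,cb) for h in H]; print("board fit",fit(W))
r=least_squares(lambda q:np.ravel([proj("wrist",P,cb)-h[0] for P,h in zip(pts(q,.0025),H)]),g0,x_scale=.01)
print("board q",r.x,"res px",np.round(r.fun,2)); np.save("qb.npy",r.x)
E
cat > v.py <<'E'
from m import *
import sys
q=np.array(eval(sys.argv[1])); out=sys.argv[2]
tiles=[]
S=6
for im,k,qq,shapes in ((ib,cb,r.x,[("sq",.0025,.0052)]),(ic,cc,q,[("c",.0495,.0075),("c",.0633,.001)])):
    row=[]
    for (u,v) in L:
        c0=proj("wrist",pts(qq,shapes[0][1],[(u,v)])[0],k).round().astype(int)
        t=cv2.copyMakeBorder(im,40,40,40,40,cv2.BORDER_CONSTANT)[c0[1]+24:c0[1]+57,c0[0]+24:c0[0]+57]
        t=cv2.resize(t,None,fx=S,fy=S,interpolation=cv2.INTER_NEAREST); t=cv2.convertScaleAbs(t,alpha=1.5)
        for s,z,rad in shapes:
            ring=[(rad*a,rad*b) for a,b in ((1,1),(1,-1),(-1,-1),(-1,1))] if s=="sq" else [(rad*np.cos(a),rad*np.sin(a)) for a in np.linspace(0,6.28,30)]
            pp=np.array([(proj("wrist",P,k)-c0+16.5)*S for P in pts(qq,z,[(u+a,v+b) for a,b in ring])])
            cv2.polylines(t,[pp.round().astype(np.int32)],True,(0,0,255),1)
        row.append(t)
    tiles.append(np.hstack(row))
cv2.imwrite("pics/"+out,np.vstack(tiles))
E
python3 - <<'E'
from m import *
g=[[242.8,90],[409,91],[248.8,196],[403.2,196]]
r2=least_squares(lambda q:np.ravel([proj("wrist",P,cc)-h for P,h in zip(pts(q,.0633),g)]),[.567,-.179,.139],x_scale=.01)
print("post q",r2.x,np.round(r2.fun,2)); np.save("qc.npy",r2.x)
E
python3 v.py "np.load('qc.npy')" cmp1.png >/dev/null
```

```text
[236  94] 187 ((238.0, 95.5), (21.0, 20.0), 90.0)
[408  95] 176 ((410.0, 96.0), (20.0, 20.0), 90.0)
[243 206] 73 ((244.0, 206.5), (15.0, 18.0), 90.0)
[402 206] 128 ((403.5, 207.0), (18.0, 17.0), 90.0)
board fit (array([0.55605638, 0.1886536 ]), np.float64(0.1631499288792392), np.float64(0.08007642717592775), np.float64(0.12028517271995806))
board q [0.55606822 0.18866343 0.16293041] res px [ 0.13  0.08  0.04 -0.01  0.24  0.01 -0.42 -0.14]
post q [ 0.57275732 -0.1800839   0.1395762 ] [-4.84 -3.39  5.4  -4.16 -4.48  4.91  3.89  5.1 ]
```

View pics/cmp1.png

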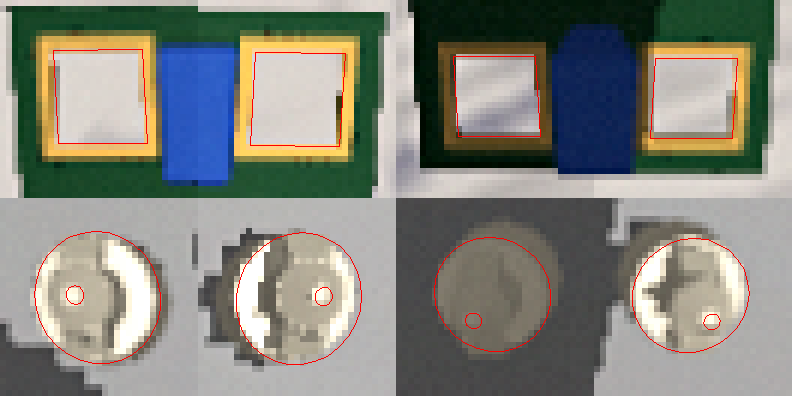

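The holes fit the 80 x 120 mm pattern to within 0.4 px, and the board corners look right in the overlay. The shoulder circles are about 1 px off on the near posts, so I'll refine them with an edge-gradient fit on the arcs facing away from the nadir. Standoff bodies don't confuse the outline there.

```bash
cat > p.py <<'E'
from m import *
from scipy.ndimage import map_coordinates, gaussian_filter
from scipy.optimize import minimize
o=-cc[1].T@cc[2]
g=gaussian_filter(cv2.cvtColor(ic,cv2.COLOR_BGR2GRAY).astype(float),.7)
def val(q,idx=range(4),ret=False):
    tot=[]
    for i in idx:
        P=pts(q,.0495,[L[i]])[0]; away=np.arctan2(*(P[:2]-o[:2])[::-1]); a=away+np.radians(np.arange(-75,76,3))
        def ring(rad): return np.array([proj("wrist",P+[rad*np.cos(t),rad*np.sin(t),0],cc) for t in a])
        f=lambda rad:map_coordinates(g,ring(rad)[:,::-1].T,order=1)
        i_,o_=f(.0067),f(.0083); tot.append(np.mean(np.clip((i_-o_)/(i_.mean()+o_.mean()),-.1,.4)))
    return tot if ret else -np.sum(tot)
q0=np.load("qc.npy")
best=min(((val(q0+[dx,dy,da]),dx,dy,da) for dx in np.arange(-.004,.0041,.001) for dy in np.arange(-.003,.0031,.001) for da in (-.02,-.01,0,.01,.02)))
s=minimize(val,q0+np.array(best[1:]),method="Nelder-Mead",options=dict(initial_simplex=[q0+np.array(best[1:])+d for d in ([0,0,0],[.0007,0,0],[0,.0007,0],[0,0,.008])]))
print(best,s.x,s.fun,val(s.x,ret=True))
for i in range(4): # each post alone
    t=min(((val(s.x+[dx,dy,0],[i]),dx,dy) for dx in np.arange(-.002,.0021,.00025) for dy in np.arange(-.002,.0021,.00025))); print(i,np.round(t,5))
np.save("qc.npy",s.x)
E
python3 p.py | grep -v "^\["; python3 v.py "np.load('qc.npy')" cmp2.png >/dev/null
```

```text
board fit (array([0.55605638, 0.1886536 ]), np.float64(0.1631499288792392), np.float64(0.08007642717592775), np.float64(0.12028517271995806))
board q [0.55606822 0.18866343 0.16293041] res px [ 0.13  0.08  0.04 -0.01  0.24  0.01 -0.42 -0.14]
(np.float64(-0.3858543110816265), np.float64(0.0), np.float64(0.0), 0.01) [ 0.57245504 -0.17983797  0.14465521] -0.4132263303326511 [np.float64(0.13123454733746476), np.float64(0.09042816317920531), np.float64(0.1428400313323174), np.float64(0.048723588483663635)]
0 [-0.13564 -0.0005  -0.00025]
1 [-0.09043  0.       0.     ]
2 [-0.14601  0.0005   0.     ]
3 [-0.07377  0.00175  0.00125]
```

View pics/cmp2.png

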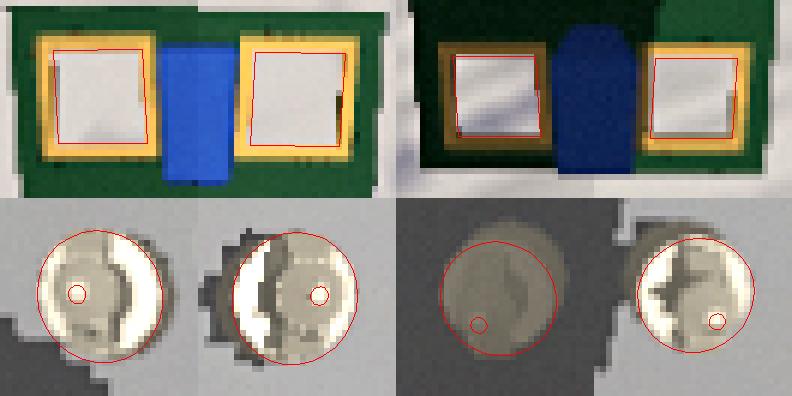

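The overlay now matches all eight features: posts 80 x 120 mm at (0.5725, -0.1798) with yaw 8.3°, board at (0.5561, 0.1887) with yaw 9.3°. Next I'll pick it up, then check its position in the grip with the wrist camera.

```bash
cat > pick.py <<'E'
from h import *
q=np.load("qb.npy"); R=Ryaw(q[2])
env.move_ptp([q[0],q[1],.12],R)
print("hit",env.line_to([q[0],q[1],.0215],speed=.08,contact_N=6)); print(env.read_state()["tcp_pos"])
env.clamp(40); s=env.read_state(); print(s["gripper_width"],s["grasp_force"],s["tcp_pos"],s["time"]); np.savez("grasp.npz",p=s["tcp_pos"])
env.line_to([q[0],q[1],.17],speed=.15)
k=cam("wrist"); save("wrist","held.png"); np.save("held_cam.npy",np.array(list(k),dtype=object),allow_pickle=True)
s=env.read_state(); np.savez("held.npz",p=s["tcp_pos"],R=s["orientation"]); print(s["tcp_pos"],s["gripper_width"],s["grasp_force"],s["wrist_force"],s["time"])
E
python3 pick.py
```

```text
hit False
[0.55647422 0.18880368 0.02202287]
-4.821364573510034e-05 0.0 [0.55604656 0.18866439 0.02147604] 13.7333
[0.55534925 0.18840425 0.16887359] -0.00010927176937512285 0.0 [ 0.56010176  0.18744239 -0.39095195] 14.925
```

View pics/held.png

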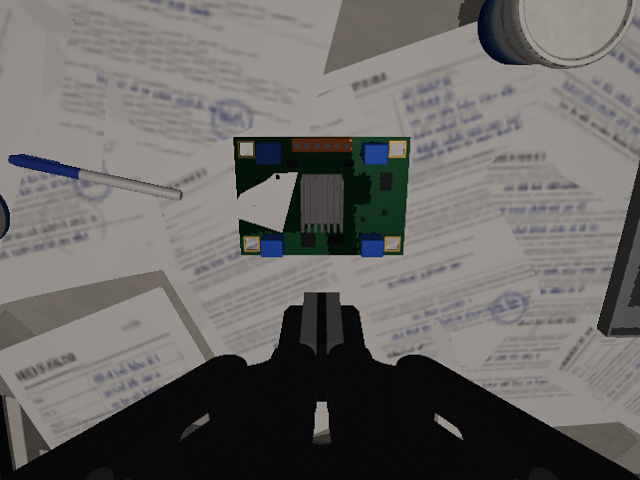

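The gripper closed on nothing (width 0) and the board is still on the bench, centred near (321,195). I'll measure whether it moved and check where the tips should project.

```bash
cat > b.py <<'E'
from h import *
from scipy.optimize import least_squares
L=np.array([[.04,.06],[.04,-.06],[-.04,.06],[-.04,-.06]])
def pts(q,z,L=L):
    c,s=np.cos(q[2]),np.sin(q[2]); return [np.array([q[0]+c*u-s*v,q[1]+s*u+c*v,z]) for u,v in L]
def board(im,k,q,z,idx=range(4),w=14):
    gold=cv2.inRange(cv2.cvtColor(im,cv2.COLOR_BGR2HSV),(14,110,60),(32,255,255)); H=[]
    for i in idx:
        u=proj("wrist",pts(q,z)[i],k).round().astype(int); m=np.zeros_like(gold); m[max(0,u[1]-w):u[1]+w+1,u[0]-w:u[0]+w+1]=255
        y,x=np.nonzero(gold&m); H.append(cv2.minAreaRect(np.c_[x,y].astype(np.float32)))
    r=least_squares(lambda q:np.ravel([proj("wrist",pts(q,z)[i],k)-h[0] for i,h in zip(idx,H)]),q,x_scale=.01)
    return r.x,H,r.fun
E
python3 - <<'E'
from b import *
k=tuple(np.load("held_cam.npy",allow_pickle=True)); d=np.load("held.npz"); im=cv2.imread("pics/held.png")
q=np.load("qb.npy"); x,H,f=board(im,k,q,.0025); print("was",q,"now",x,np.round(f,2),[np.round(h[0],1).tolist()+list(h[1]) for h in H])
for a in (0,.014,.02): print(a,proj("wrist",d["p"]+d["R"]@[0,0,a],k))
print(proj("wrist",[*x[:2],.0325],k), d["R"])
s=env.read_state(); print(s["gripper_width"],s["grasp_force"],s["time"])
E
```

```text
was [0.55606822 0.18866343 0.16293041] now [0.55614686 0.18876465 0.16377985] [ 0.01 -0.24 -0.28  0.18  0.35  0.04 -0.06 -0.02] [[246.0, 149.0, 16.0, 16.0], [397.5, 148.5, 17.0, 17.0], [251.0, 243.5, 15.0, 16.0], [392.0, 243.5, 15.0, 16.0]]
0 [322.27684253 289.69542805]
0.014 [322.2306441  276.32954664]
0.02 [322.21271567 271.14977191]
[321.63739709 207.16921674] [[ 9.86753486e-01  1.62216700e-01 -1.81682518e-03]
 [ 1.62215821e-01 -9.86755107e-01 -6.22044212e-04]
 [-1.89366749e-03  3.19086505e-04 -9.99998156e-01]]
-0.00010927176937512285 0.0 14.925
```

The board has not moved (under 0.1 mm), so the fingers closed above the heat sink. The picture also shows the tips about 15 mm nearer the camera than stated. I'll probe the sink top gently with the closed fingers to find the true tip offset.

Run:
```python
from h import *
q=np.load("qb.npy"); R=Ryaw(q[2])
env.line_to([q[0],q[1],.065],speed=.2,frame=R)
print("hit",env.line_to([q[0],q[1],.005],speed=.03,contact_N=3)); s=env.read_state(); print(s["tcp_pos"],s["wrist_force"],s["gripper_width"],s["time"])
env.line_to([q[0],q[1],.07],speed=.2)
s=env.read_state();print(s["tcp_pos"],s["wrist_force"],s["time"])
```

```text
hit True
[0.55599795 0.18864244 0.01425477] [-2.16368129 -0.28583492  7.89780141] 7.330289379495085e-05 17.1083
[0.55656916 0.18882352 0.07063991] [0.18602378 0.16368298 0.27766259] 17.5417
```

Contact came at TCP z 0.0145, so the tips are really about 18 mm behind the reported TCP. That explains the miss. I'll regrasp with this offset, at TCP z = -0.010, which puts the tips about 9 mm above the bench.

```bash
python3 - <<'E'
from h import *
q=np.load("qb.npy"); R=Ryaw(q[2])
env.release(); print(env.read_state()["gripper_width"])
print("hit",env.line_to([q[0],q[1],-.010],speed=.07,contact_N=5)); env.sleep(.2)
env.clamp(40); env.sleep(.2); s=env.read_state(); print(s["gripper_width"],s["grasp_force"],s["tcp_pos"],s["time"]); np.savez("grasp.npz",p=s["tcp_pos"])
if s["gripper_width"]>.02:
    env.line_to([q[0],q[1],.10],speed=.15); env.sleep(.2)
    k=cam("wrist"); save("wrist","held2.png"); np.save("held_cam.npy",np.array(list(k),dtype=object),allow_pickle=True)
    s=env.read_state(); np.savez("held.npz",p=s["tcp_pos"],R=s["orientation"]); print(s["tcp_pos"],s["gripper_width"],s["grasp_force"],s["wrist_force"],s["moment"],s["time"])
E
python3 - <<'E'
from b import *
k=tuple(np.load("held_cam.npy",allow_pickle=True)); d=np.load("held.npz"); g=np.load("grasp.npz"); im=cv2.imread("pics/held2.png")
q=np.load("qb.npy"); z=.0025+d["p"][2]-g["p"][2]
x,H,f=board(im,k,q,z,(0,1),w=22); print(z,x,np.round(f,2),[np.round(h[0],1).tolist()+list(h[1]) for h in H])
x,H,f=board(im,k,q,z,w=22); print(x,np.round(f,2),[np.round(h[0],1).tolist()+list(h[1]) for h in H])
E
```

```text
0.0853625504983898
hit False
0.03160781981008319 41.36062145233154 [ 0.55617427  0.18858382 -0.00983111] 20.5583
[0.55554687 0.18849355 0.09907135] 0.031410237383119766 40.529531836509705 [-0.38969639 -0.32261883 -3.29949936] [-0.02247719 -0.01652646  0.01251477] 21.6917
0.11140245335227761 [0.55550529 0.18903729 0.16156385] [ 1.18 -0.14 -1.18 -0.15] [[161.0, 208.0, 34.0, 36.0], [481.0, 208.5, 35.0, 36.0]]
[ 0.60398327  0.26128938 -1.56298018] [ 114.73 -216.15 -240.64  107.21   33.82  -42.78   47.88  287.36] [[161.0, 208.0, 34.0, 36.0], [481.0, 208.5, 35.0, 36.0], [0.0, 0.0, 0.0, 0.0], [0.0, 0.0, 0.0, 0.0]]
```

View pics/held2.png

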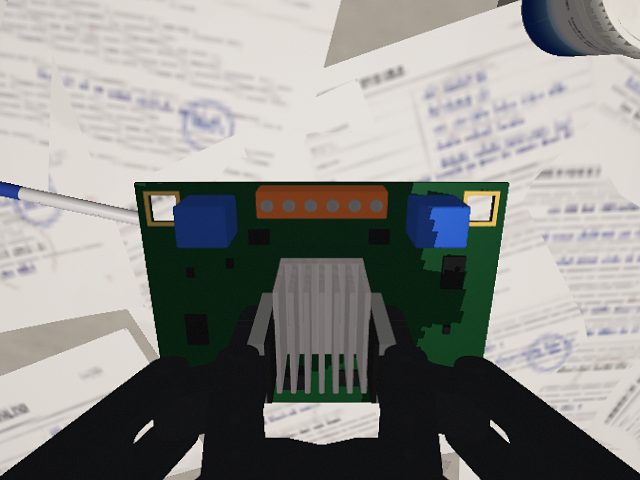

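The board is held squarely: the two far holes are at (161,208) and (481,208) and the strip is at the top (+x). I'll place it using the measured in-hand offset.

```bash
cat > place.py <<'E'
from b import *
d=np.load("held.npz"); xb=np.array([0.55550529,0.18903729,0.16156385]); qp=np.load("qc.npy")
yt=np.arctan2(d["R"][1,0],d["R"][0,0]); rot=lambda a:np.array([[np.cos(a),-np.sin(a)],[np.sin(a),np.cos(a)]])
off=rot(-yt)@(xb[:2]-d["p"][:2]); dy=xb[2]-yt
yaw=qp[2]-dy; xy=qp[:2]-rot(yaw)@off; R=Ryaw(yaw); print("off",off,dy,"target",xy,yaw)
np.savez("placed.npz",xy=xy,yaw=yaw)
env.line_to([*d["p"][:2],.13],speed=.2)
env.move_ptp([*xy,.12],R); env.line_to([*xy,.065],speed=.1); env.sleep(.3)
f0=env.read_state()["wrist_force"]
print("hit",env.line_to([*xy,.042],speed=.012,contact_N=2.5)); s=env.read_state(); print(s["tcp_pos"],s["wrist_force"]-f0,s["moment"],s["time"])
E
python3 place.py
```

```text
off [4.71741425e-05 5.43285829e-04] -0.0013679647249923432 target [ 0.57248742 -0.18038234] 0.14602317459662706
hit True
[ 0.57272171 -0.18036739  0.04608075] [ 2.68482407 -0.62918018  4.30026588] [-0.09499156 -0.18387193 -0.10895245] 25.775
```

Contact came with the underside at 0.056 m, exactly the barb-rest height. I'll let go, back off and verify the placement numerically from the wrist picture.

Run:
```python
from b import *
P=np.load("placed.npz"); xy,R=P["xy"],Ryaw(float(P["yaw"]))
env.release(); env.sleep(.3)
env.line_to([*xy,.12],speed=.15)
o=R@[-.042,0,0]; env.line_to([xy[0]+o[0],xy[1]+o[1],.195],speed=.2); env.clamp(20); env.sleep(.1)
k=cam("wrist"); im=save("wrist","rest.png")[:,:,::-1].copy(); qp=np.load("qc.npy")
x,H,f=board(im,k,qp,.0585); print("posts",qp,"board",x,np.round(f,2),[np.round(h[1],0).tolist() for h in H]); np.save("qr.npy",x)
s=env.read_state(); print(s["gripper_width"],s["wrist_force"],s["time"])
```

```text
posts [ 0.57245504 -0.17983797  0.14465521] board [ 0.5728886  -0.17987448  0.14433458] [ 0.19 -0.2   0.01  0.11  0.1   0.36 -0.32 -0.31] [[21.0, 20.0], [21.0, 20.0], [17.0, 17.0], [17.0, 19.0]]
5.618602677617262e-05 [ 0.03513225 -0.00720859 -0.78989524] 28.8
```

The board rests level on all four posts, within 0.5 mm. Now I'll press the first corner in small steps while watching the force.

```bash
cat > press.py <<'E'
from b import *
q=np.load("qr.npy"); R=Ryaw(q[2]); LP=np.array([[.04,.041],[.04,-.041],[-.04,.041],[-.04,-.041]])
def press(i,zstart=.066,zmin=.036,fmax=19,step=.0015):
    p=pts(q,0,[LP[i]])[0][:2]
    env.move_ptp([*p,.08],R); env.line_to([*p,zstart],speed=.08); env.sleep(.2)
    f0=env.read_state()["wrist_force"][2]; z=zstart; mx=0; drop=0; log=[]
    while z-step>=zmin:
        z-=step; env.line_to([*p,z],speed=.03); s=env.read_state(); f=s["wrist_force"][2]-f0; log.append((round(1e3*s["tcp_pos"][2],1),round(f,1)))
        if f>fmax: break
        if drop: 
            drop+=1
            if drop>2 and f>4.5: break
        elif mx-f>3.5: drop=1
        mx=max(mx,f)
    print(i,"clicked" if drop else "NO CLICK",log)
    env.line_to([*p,.08],speed=.15); print(env.read_state()["time"])
    return bool(drop)
E
python3 -c "
from press import *
press(0)"
```

```text
0 NO CLICK [(np.float64(64.5), np.float64(0.1)), (np.float64(62.8), np.float64(0.3)), (np.float64(61.4), np.float64(-0.8)), (np.float64(59.9), np.float64(0.1)), (np.float64(58.4), np.float64(-0.2)), (np.float64(57.2), np.float64(3.4)), (np.float64(55.7), np.float64(4.7)), (np.float64(54.3), np.float64(4.9)), (np.float64(52.9), np.float64(7.6)), (np.float64(51.6), np.float64(8.9)), (np.float64(50.2), np.float64(9.1)), (np.float64(48.9), np.float64(12.0)), (np.float64(47.6), np.float64(12.9)), (np.float64(46.1), np.float64(10.9)), (np.float64(44.7), np.float64(12.0)), (np.float64(43.4), np.float64(14.9)), (np.float64(42.0), np.float64(15.6)), (np.float64(40.7), np.float64(17.6)), (np.float64(39.3), np.float64(18.2))]
35.15
```

The force peaked at 12.9 N, dipped to 10.9, then rose along the carrier's stiffness. 18.5 mm of travel at 18 N is about 12 mm of sink plus the 6.5 mm barb stroke, so corner 0 clicked. I'll press the others with a finer dip test, stopping soon after the click.

```bash
sed -i 's/zstart=.066,zmin=.036,fmax=19,step=.0015/zstart=.061,zmin=.0405,fmax=17.5,step=.0015/; s/mx-f>3.5/mx>7 and mx-f>1.5/; s/drop>2 and f>4.5/drop>2/; s/round(1e3\*s\["tcp_pos"\]\[2\],1),round(f,1)/float(round(1e3*s["tcp_pos"][2],1)),float(round(f,1))/; s/,\.08\],speed=.15/,.07],speed=.2/; s/,\.08\],R/,.07],R/' press.py
python3 -c "
from press import *
press(1);press(2)"
```

```text
1 NO CLICK [(59.5, 0.4), (57.9, 0.8), (56.7, 2.4), (55.2, 4.1), (53.7, 5.3), (52.4, 6.7), (50.7, 5.1), (49.3, 6.7), (47.9, 8.1), (46.6, 9.5), (45.3, 10.9), (44.0, 13.0), (42.6, 13.5)]
39.575
2 clicked [(59.5, -0.2), (58.1, 2.7), (56.6, 3.7), (55.1, 5.5), (53.7, 5.9), (52.3, 8.0), (50.9, 10.0), (49.5, 10.9), (48.1, 12.4), (46.7, 14.1), (44.8, 10.6), (43.4, 11.4), (42.0, 14.3)]
44.1083
```

At their final depths, all three corners match the seated-carrier force law (about 2.5 N + 1.2 N/mm), so corners 0 to 2 are home. Next is the last corner, then a numeric check.

Run:
```python
from press import *
press(3)
o=R@[-.042,0,0]; env.line_to([q[0]+o[0],q[1]+o[1],.195],speed=.25); env.sleep(.2)
k=cam("wrist"); im=save("wrist","home.png")[:,:,::-1].copy()
for z in (.052,.0585):
    x,H,f=board(im,k,q,z); print(z,x,np.round(f,2))
# free heights per corner from pixel residual spacing
C=np.array([h[0] for h in H]); r=least_squares(lambda v:np.ravel([proj("wrist",pts(v[:3],0)[i]+[0,0,v[3]+L[i]@v[4:6]],k)-C[i] for i in range(4)]),[*q,.052,0,0],x_scale=[.01,.01,.01,.01,.1,.1])
print("z",r.x[3],"corner z",[round(float(r.x[3]+l@r.x[4:6]),4) for l in L],np.round(r.fun,2))
s=env.read_state(); print(s["wrist_force"],s["time"])
```

```text
3 NO CLICK [(59.5, -0.0), (57.9, 0.3), (56.4, 0.2), (54.9, 0.1), (53.4, 0.1), (51.9, 0.9), (50.7, 3.8), (49.2, 6.1), (47.8, 6.8), (46.5, 7.9), (45.1, 10.4), (43.7, 12.0), (42.4, 13.9)]
48.5333
0.052 [ 0.57317493 -0.18019907  0.1406621 ] [ 0.02 -0.16 -0.16 -0.    0.34  0.06 -0.19  0.08]
0.0585 [ 0.57376133 -0.18010172  0.14065672] [-1.9  -1.15  1.77 -0.98 -1.31  1.44  1.45  1.47]
z 0.05230818100933055 corner z [0.0523, 0.0523, 0.0523, 0.0523] [-0.06 -0.2  -0.07 -0.05  0.26  0.13 -0.11  0.14]
[ 0.11673022 -0.96615326 -0.26351979] 49.4583
```

All four corners read home: the board's top is at 0.0523 m against the expected 0.052, level and within 1 mm of the posts. Corner 3 was already down when touched, and it held the seated force law. Handing in.

```bash
python3 -c "
from cell import env
print(env.finish_job())"
```

```text
the job is handed in; nothing more can be done
None
```

I set the board on its four standoffs with the terminal strip toward the rear panel, pressed each relay in turn with at most about 18 N, and handed the job in. My last camera and force readings show all four corners home; the judged result was not shown.

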